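# Make the drinks dispenser ready to fill

### The job

Get the small steel drinks dispenser ready for filling: first turn its tap lever fully to the closed stop. Then take the lid set (strainer with the cap sitting on it) by the strainer's wide rim, keep the two together, and seat the strainer gently and fully home in the filling neck on top. Finally lift off the cap alone by its knob, leaving the strainer seated and undisturbed, and finish while still holding the cap upright in the gripper about 10 cm above the strainer; leave the jar, cup and bowl where they are.

Things in the scene. Friction and masses are not known exactly. Their poses are not given: they have to be found in the camera images.
- dispenser: Fixed steel drinks dispenser: upright tank 150 mm across, standing on 40 mm feet, tank top 150 mm above the worktop, a filling neck in the middle of the top. Origin on the worktop under the tank's centre, z up. The spout and tap stick out along its own -x (roughly towards the robot); its yaw varies.
- neck_rim (a point): Centre of the open mouth of the filling neck, at the height of its rim (175 mm above the worktop). The neck is a plain upright tube, 54 mm outside, 47 mm inside, 25 mm tall above the tank top.
- valve_pivot (a point): Centre of the tap lever's pivot, 120 mm from the tank's axis in the dispenser's own -x direction and 120 mm above the worktop, on top of the spout. The lever turns about the vertical line through it.
- valve_grip (a point): Point on the tap lever's centreline 45 mm from the pivot. The black lever is a flat level bar 12 mm wide, 8 mm thick, reaching 65 mm from the pivot; free space around it and below it down to the sample cup.
- valve (a joint): Tap lever angle, rad: 0 = closed stop, lever crosswise along the dispenser's own +y (left as the robot sees it); 1.57 = open, lever along its own -x, away from the tank. Positive is anticlockwise from above: closing is clockwise. Starts at 1.1 to 1.57. Stays where left; needs some 2 to 3 N at valve_grip.
- strainer_rim (a point): Centre of the rim (disc 60 mm across, 12 mm tall) of the loose round steel strainer, the inner lid, 120 g; z up. Below the rim a basket 42 mm across, 22 mm long, foot bevelled to 36, enters the neck; seated, this point is 6 mm above neck_rim. Above it a boss 28 mm across, 8 mm tall, inside the cap. Starts standing on its basket on the worktop, this point 28 mm up.
- cap_knob (a point): Centre of the black knob (20 mm across, 22 mm tall, upright) on the cap, the outer lid, loose, 90 g, resting on the strainer's rim, not locked. The cap below the knob is 50 mm across, 18 mm tall, with a hollow 32 mm across, 10 mm deep over the strainer's boss. Nested, this point is 35 mm above strainer_rim.
- jar: Bystander: amber glass jar with a steel lid, 64 mm across, 95 mm tall, origin at its underside. Stands to one side of the dispenser, the lid set to the other.
- sample_cup: Bystander: small white cup, 56 mm across, 40 mm tall, under the spout; origin at its underside.
- bowl: Bystander: white bowl 96 mm across, 45 mm tall, behind to the left of the dispenser; origin at its underside.

How it is judged:
On the way, in this order (a step that is already met when the one before it is completed fails the run):
1. the tap lever is at its closed stop (value of joint valve below 0.1 rad), for 0.2 s.
2. the strainer is fully home in the neck with the cap still nested on it (horizontal distance between strainer_rim and neck_rim below 0.006 m and z of strainer_rim in the frame of neck_rim between 0.003 and 0.0095 m and angle between strainer_rim's own z axis and vertical below 0.08 rad and distance between cap_knob and strainer_rim below 0.04 m), for 0.2 s.
At the end, for the whole second after the job is handed in: Tap within 0.12 rad of closed; strainer home in the neck: within 6 mm of its centre, rim down within 3.5 mm, level within 0.08 rad, fingers off it; cap gripped, still, upright within 0.35 rad, touching neither strainer nor dispenser, its knob over 85 mm above the strainer's rim (value of joint valve below 0.12 rad and horizontal distance between strainer_rim and neck_rim below 0.006 m and z of strainer_rim in the frame of neck_rim between 0.003 and 0.0095 m and angle between strainer_rim's own z axis and vertical below 0.08 rad and z of cap_knob in the frame of strainer_rim above 0.085 m and angle between cap_knob's own z axis and vertical below 0.35 rad and contact force between the fingers and cap above 0.5 N and contact force between each of cap, the fingers and strainer below 0.05 N and contact force between cap and dispenser below 0.05 N and linear speed of cap below 0.03 m/s); the arm keeps its last pose, push and grip.
It fails at once if the cap is off the strainer while the strainer is not seated in the neck (distance between cap_knob and strainer_rim above 0.055 m and not (horizontal distance between strainer_rim and neck_rim below 0.006 m and z of strainer_rim in the frame of neck_rim between 0.003 and 0.0095 m and angle between strainer_rim's own z axis and vertical below 0.08 rad)).
It fails at once if the strainer is rammed into the dispenser with more than 45 N (contact force between strainer and dispenser above 45 N).
It fails at once if a bystander is moved by more than 30 mm or tipped (distance of any of jar, sample_cup, bowl from where it was at the start of the episode above 0.03 m or angle between any of jar, sample_cup, bowl's own z axis and vertical above 0.35 rad).
It also fails if it takes over 72 s, if anything falls off the work surface, if the arm or the gripper's body presses on something with over 40 N, if the wrist force passes 120 N, or if a joint passes its speed limit or range.

### The arm

A 6-joint arm with a two-finger parallel gripper is mounted at the origin on the work surface. World frame = base frame: x ahead of the robot, y to its left, z up, the work surface at z = 0. Lengths are in m, angles in rad, forces in N, time in s.
With the tool pointing down it reaches from about 0.225 to 0.875 m from the base axis. Payload 3.4 kg.
Tool frame: the origin (TCP) lies between the finger pads; the fingertips stand 8 mm ahead of it and the grasp point (between the pads) lies 11 mm behind it; z points along the fingers, y is the line along which they close (so a half turn about z gives the same grasp; the last joint's range is limited). The gripper opens to 85 mm and grips with 20 to 120 N. Pads are 22 mm wide; open, the fingers measure 114 mm over their backs; the gripper's body (76 mm by 85 mm) begins 54 mm behind the grasp point. The pads swing forward as they close: fully open they stand 13 mm farther back than shut.
Start: joints at [-1.351, 0.276, 1.505, -0, 1.361, -0.121], TCP at [0.192, -0.542, 0.239] pointing down, gripper open.
Joint ranges: [-2.89, 2.89], [-0.75, 2.08], [0.22, 2.7], [-1.18, 4.32], [0.11, 2.71], [-2.7, 2.7]. Speed limits (rad/s): [2.57, 2.57, 3.14, 3.14, 3.14, 3.14].

### API

Orientations are given as a unit quaternion [w, x, y, z].
In Python, from rig import manip gives the robot as it stands.
- The arm moves only by the tool move_arm, never from a script. Its argument "deltas" is a list that holds one entry, the list of rows, each a list of 5 numbers: the shift along the tool's x, y, z normalised to -1 to 1, where 1 is 80 cm, then the turn about the tool's z normalised to -1 to 1, where 1 is 120 degrees, then the closure, from -1 (fully open) to 1 (shut). In form: [[[tx, ty, tz, twist, grip], ...]]. A call has 1 to 12 rows; each row is the pose to reach, as a shift and turn from the pose commanded when the call began, along the tool's axes at that moment; what a row does not reach only later rows make up. A row lasts 1/10 s, in which the tool goes at most 50 mm and 8.59 degrees, less where a joint would pass 70% of its speed; a pose out of reach is approached as far as the arm can. A call with a number of a shift or a turn outside -1 to 1 is refused whole. A call with a gripper value outside its range is refused whole. The fingers move at their own pace and stop on an object; "squeeze" is the grip in N (left out, the last holds). Time passes only in rows, so rows that repeat a pose let the fingers close. It gives the time, the measured TCP pose, the force, the opening and the grip force at its end, in the units of the state.
- manip.get_state(): the state, without advancing time (a new reading comes with each control period).
- manip.get_image(name): name is "side" or "top" or "wrist"; returns the picture (420x560x3 uint8, red, green, blue); there is no depth.
- manip.camera_params(name): a dict with "fx", "fy", "cx", "cy" (pixels), "R" (3x3) and "t" (3): a world point X has camera coordinates R X + t; the wrist camera has in their place "tool_from_camera" (4x4, takes a point from camera to tool coordinates, whose origin is the TCP and whose axes are the flange's). Camera axes: x right, y down, z forward; pixel columns grow to the right and rows downward; lengths in m; the calibration is good to about 2 mm. A picture is of the moment at which its call begins: read the wrist's pose just before it. camera_params takes no time and is no camera call.
- manip.sign_off(): hands the job in; it is judged then, once.
The state is a dict: "clock": time; "qpos": joint angles; "qd": joint speeds; "effort": joint torques, N m; "position": TCP position; "ee_rot": TCP orientation; "contact_force": force on the tool from outside, world axes, zero at the start; "moment": the same for the moment, N m; "width": finger opening in m; "gripper_force": force on a finger pad.
Only numpy, scipy, OpenCV 4.12 (cv2) and the standard library are available. Lean on these libraries where they do the work, as an engineer would, in place of code of your own. Each camera call takes 0.05 s, during which the arm holds its last target. There are 200 camera calls.

## Working session

There is one attempt and no reset: what is moved stays moved. The work goes in short steps, Python scripts to look and compute and a tool call to move; the robot and the scene stay as the last step left them, time stands still between calls to the robot, and variables do not carry over. Pictures are saved under pics/ and viewed, at most 10 in all, crops included, and the job is handed in when it is done.

Besides the shell and the picture viewer there is one more tool, called after "Request:" as name(argument=value, ...) on one line, values as JSON. move_arm: Moves the arm, as the interface text tells. Scaled input: -1 to 1 covers 80 cm each way for a shift and 120 degrees each way for a turn. Its arguments: {"type":"object","properties":{"deltas":{"type":"array","items":{"type":"array","items":{"type":"array","items":{"type":"number","minimum":-1,"maximum":1}}}},"squeeze":{"type":"number"}},"required":["deltas"]}

```bash
mkdir -p pics; ls
python3 - <<'E'
from rig import manip
import cv2,numpy as np
np.set_printoptions(precision=4,suppress=True)
for n in("side","top"):
    cv2.imwrite(f"pics/{n}0.png",manip.get_image(n)[...,::-1]); p=manip.camera_params(n); print(n,p)
print(manip.camera_params("wrist")); print(manip.get_state())
E
```

```text
pics
side {'fx': 522.5323728409883, 'fy': 522.5323728409883, 'cx': 280.23277577876956, 'cy': 212.32990704114746, 'R': array([[ 0.9265, -0.3762,  0.0028],
       [-0.2687, -0.667 , -0.695 ],
       [ 0.2634,  0.6431, -0.719 ]]), 't': array([-0.5512,  0.2321,  0.953 ])}
top {'fx': 508.24464361009854, 'fy': 508.24464361009854, 'cx': 273.0991101383638, 'cy': 214.0127647538327, 'R': array([[ 0.0027, -0.9997,  0.0233],
       [-0.9887, -0.0062, -0.1498],
       [ 0.1499, -0.0226, -0.9884]]), 't': array([-0.0237,  0.6187,  1.3067])}
{'fx': 331.4548342659304, 'fy': 331.4548342659304, 'cx': 276.178751506207, 'cy': 205.44362656916888, 'tool_from_camera': array([[ 0.0005, -0.9466, -0.3224,  0.0834],
       [ 1.    ,  0.0006, -0.0001, -0.0003],
       [ 0.0003, -0.3224,  0.9466, -0.1352],
       [ 0.    ,  0.    ,  0.    ,  1.    ]])}
{'clock': 0.1, 'qpos': array([-1.351 ,  0.2765,  1.506 , -0.    ,  1.3607, -0.121 ]), 'qd': array([-0.0017, -0.003 , -0.0029, -0.0001,  0.0013,  0.0005]), 'effort': array([  0.0012, -41.7702, -24.6405,  -0.0001,   0.0058,  -0.    ]), 'position': array([ 0.1921, -0.5415,  0.2385]), 'ee_rot': array([-0.0008,  0.9855,  0.1696, -0.    ]), 'contact_force': array([ 0.2837,  1.7586, -0.4016]), 'moment': array([ 0.0083, -0.0496,  0.0416]), 'gripper_force': 0.0, 'width': 0.08508359212678718}
```

View pics/side0.png

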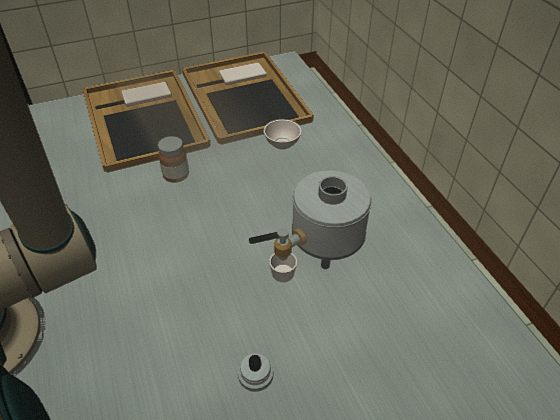

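View pics/top0.png

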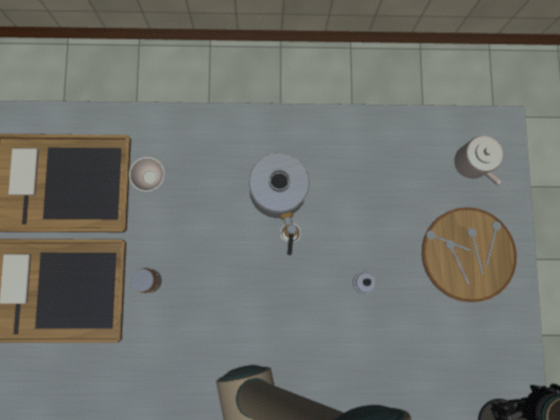

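The side view shows the neck at about (334,184), the lever tip at (250,240) and the lid set at (256,370). The top view shows the neck at (279,181), the lever tip at (290,253) and the lid set at (367,282). Next I'll enlarge these for accuracy.

Run:
```python
import cv2,numpy as np
t=cv2.imread("pics/top0.png");s=cv2.imread("pics/side0.png")
def c(im,x,y,w,h,k=5): 
    a=cv2.resize(im[y:y+h,x:x+w],None,fx=k,fy=k,interpolation=cv2.INTER_CUBIC)
    for i in range(0,w,10): cv2.line(a,(i*k,0),(i*k,6),(0,0,255),1)
    for i in range(0,h,10): cv2.line(a,(0,i*k),(6,i*k),(0,0,255),1)
    cv2.putText(a,f"{x},{y}",(8,20),0,.5,(0,0,255)); return a
A=np.vstack([c(t,245,150,80,110),]) # 400x550
B=np.vstack([c(t,340,260,50,50),c(s,230,340,50,60)])
C=B # 250x550
cv2.imwrite("pics/m1.png",np.hstack([A,B]))
cv2.imwrite("pics/m2.png",c(s,240,165,140,110))
```

```text
(no output)
```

View pics/m1.png

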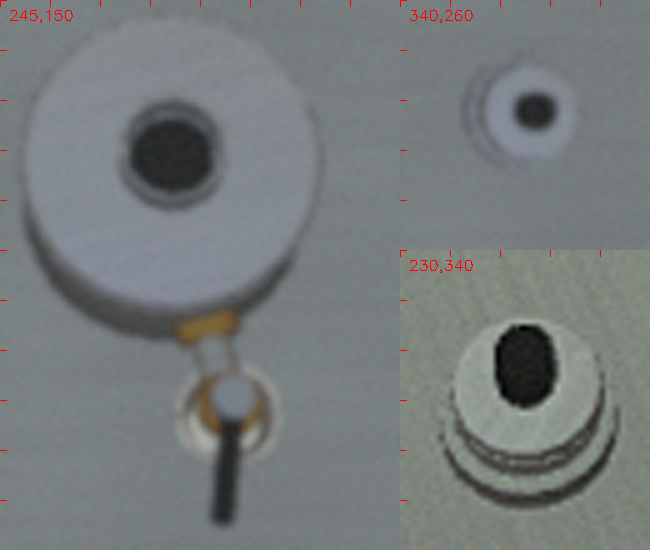

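View pics/m2.png

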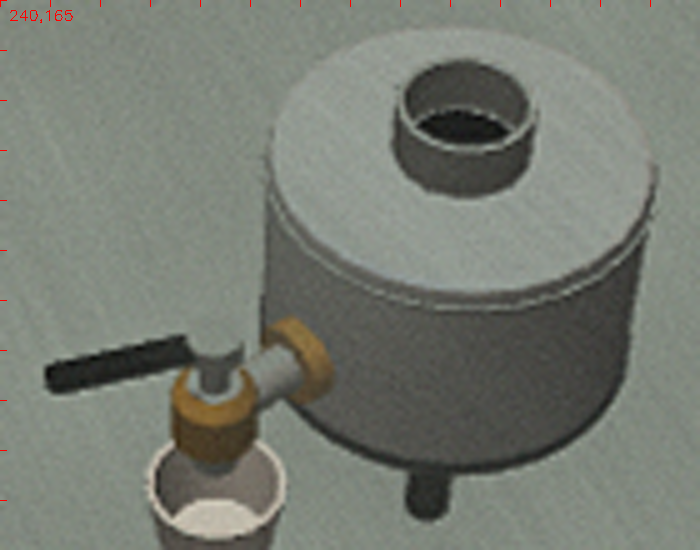

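In the crops, the top view gives the tank top centre at (279.3,182.2), the pivot at (291.6,229) and the lever tip at (289.4,254.6). Its knob is at (367.2,282). The side view gives the neck rim ellipse centre at (333.3,186.1), the lever tip at (249.5,241) and the knob middle at (255,363.1).

```bash
cat > h.py <<'E'
from rig import manip
import cv2,numpy as np
from scipy.spatial.transform import Rotation as Ro
np.set_printoptions(precision=4,suppress=True)
def ray(n,u,v,st=None):
    p=manip.camera_params(n); d=np.array([(u-p['cx'])/p['fx'],(v-p['cy'])/p['fy'],1])
    if n=="wrist":
        T=p['tool_from_camera']; q=st['ee_rot']; R=Ro.from_quat([q[1],q[2],q[3],q[0]]).as_matrix()
        return R@T[:3,3]+st['position'], R@T[:3,:3]@d
    R,t=p['R'],p['t']; return -R.T@t, R.T@d
def plane(n,u,v,z,st=None):
    o,d=ray(n,u,v,st); return o+d*(z-o[2])/d[2]
def totool(st,X):
    "world point -> tool shift in units of 0.8 m"
    q=st['ee_rot']; R=Ro.from_quat([q[1],q[2],q[3],q[0]]).as_matrix()
    return R.T@(np.array(X)-st['position'])/.8
E
python3 - <<'E'
from h import *
print("tank top",plane("top",279.3,182.2,.15)); print("neck side",plane("side",333.3,186.1,.175))
print("pivot top",plane("top",291.6,229.0,.13)); print("tip top",plane("top",289.4,254.6,.124),"side",plane("side",249.5,241,.12))
print("pivot side",plane("side",283.2,234,.13))
print("knob",plane("top",367.2,282,.071),plane("side",255,363.1,.063))
# jar, cup
print("cup",plane("side",283,260,.04),"jar",plane("side",171,143,.095))
q=manip.get_state()['ee_rot'];print(Ro.from_quat([q[1],q[2],q[3],q[0]]).as_matrix())
E
```

```text
tank top [ 0.6831 -0.0338  0.15  ]
neck side [ 0.6872 -0.0371  0.175 ]
pivot top [ 0.5687 -0.0652  0.13  ]
tip top [ 0.5055 -0.0599  0.124 ] side [ 0.5087 -0.061   0.12  ]
pivot side [ 0.5693 -0.0765  0.13  ]
knob [ 0.4396 -0.2632  0.071 ] [ 0.4425 -0.2652  0.063 ]
cup [ 0.5738 -0.0661  0.04  ] jar [0.4485 0.3071 0.095 ]
[[ 0.9425  0.3342 -0.0004]
 [ 0.3342 -0.9425  0.0016]
 [ 0.0002 -0.0016 -1.    ]]
```

Run:
```python
from h import *
s=manip.get_state()
for X in [(.520,-.110,.19),(.520,-.110,.112)]: print(totool(s,X))
```

```text
[ 0.5666 -0.3713  0.0614]
[ 0.5666 -0.3711  0.1589]
```

Request:
move_arm(deltas=[[[0.5666,-0.3713,0.06,0,1],[0.5666,-0.3713,0.06,0,1],[0.5666,-0.3713,0.06,0,1],[0.5666,-0.3713,0.06,0,1],[0.5666,-0.3713,0.06,0,1],[0.5666,-0.3713,0.06,0,1],[0.5666,-0.3713,0.06,0,1],[0.5666,-0.3713,0.06,0,1],[0.5666,-0.3713,0.06,0,1],[0.5666,-0.3713,0.06,0,1],[0.5666,-0.3713,0.06,0,1],[0.5666,-0.3713,0.06,0,1]]])

```text
clock: 1.3
position: [0.5224, -0.106, 0.1903]
ee_rot: [-0.001, 0.985, 0.172, 0.0]
contact_force: [-0.9, -1.0, 0.3]
width: -0.0
gripper_force: 0.0
```

Run:
```python
from h import *
s=manip.get_state(); print(s['position'],s['ee_rot'],s['clock'],s['width'],s['qd'])
im=manip.get_image("wrist"); cv2.imwrite("pics/w1.png",im[...,::-1])
p=manip.camera_params("wrist");T=p['tool_from_camera']
q=s['ee_rot'];R=Ro.from_quat([q[1],q[2],q[3],q[0]]).as_matrix()
for X in [(.569,-.066,.124),(.507,-.06,.124),(.685,-.0355,.175),(.557,-.0225,.124)]:
    c=T[:3,:3].T@(R.T@(np.array(X)-s['position'])-T[:3,3]); print(X,c[0]/c[2]*p['fx']+p['cx'],c[1]/c[2]*p['fy']+p['cy'])
```

```text
[ 0.5224 -0.106   0.1903] [-0.0013  0.985   0.1724  0.0004] 1.3 -2.162772531280791e-05 [-0.0713 -0.0207  0.0267 -0.0777  0.0265 -0.0463]
(0.569, -0.066, 0.124) 240.64822869366077 138.36229613863964
(0.507, -0.06, 0.124) 202.8553563686124 225.1793125612182
(0.685, -0.0355, 0.175) 244.59934084936282 -198.28701117055454
(0.557, -0.0225, 0.124) 165.23102354741366 132.39842735865255
```

View pics/w1.png

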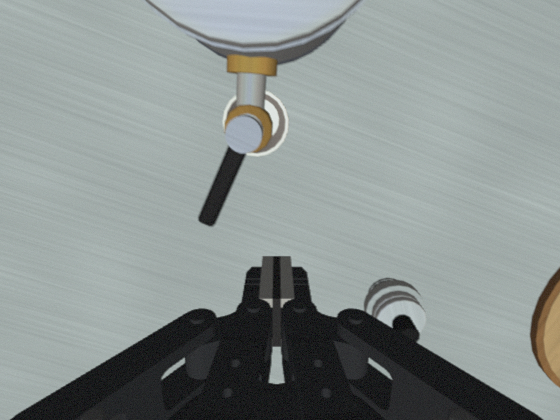

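The wrist view agrees with the estimates: pivot at (244,133), lever tip at (207,222).

Request:
move_arm(deltas=[[[0,0,0.05,0,1],[0,0,0.098,0,1],[0,0,0.098,0,1],[0,0,0.098,0,1]]])

```text
clock: 1.75
position: [0.5195, -0.1114, 0.113]
ee_rot: [-0.0, 0.986, 0.169, -0.001]
contact_force: [0.5, 0.4, -0.2]
width: 0.0002
gripper_force: 0.0
```

Run:
```python
from h import *
s=manip.get_state(); print(s['position'],s['contact_force'])
for X in [(.517,-.08),(.519,-.055),(.529,-.038),(.538,-.029),(.543,-.027)]: print(X,totool(s,X+(.112,)))
```

```text
[ 0.5195 -0.1114  0.113 ] [ 0.5037  0.3991 -0.1679]
(0.517, -0.08) [ 0.0102 -0.038   0.0012]
(0.519, -0.055) [ 0.0229 -0.0667  0.0012]
(0.529, -0.038) [ 0.0418 -0.0825  0.0012]
(0.538, -0.029) [ 0.0562 -0.0894  0.0012]
(0.543, -0.027) [ 0.0629 -0.0897  0.0012]
```

Request:
move_arm(deltas=[[[0.01,-0.038,0,0,1],[0.016,-0.053,0,0,1],[0.023,-0.067,0,0,1],[0.032,-0.075,0,0,1],[0.042,-0.0825,0,0,1],[0.049,-0.086,0,0,1],[0.054,-0.089,0,0,1],[0.054,-0.089,0,0,1]]])

```text
clock: 2.55
position: [0.5374, -0.0282, 0.1126]
ee_rot: [-0.001, 0.986, 0.17, -0.0]
contact_force: [-0.8, -0.8, 0.7]
width: -0.0001
gripper_force: 0.0
```

Run:
```python
from h import *
s=manip.get_state(); print(s['position'],s['contact_force'])
im=manip.get_image("wrist"); cv2.imwrite("pics/w2.png",im[...,::-1][0:420])
```

```text
[ 0.5374 -0.0282  0.1126] [-0.7879 -0.8285  0.6797]
```

View pics/w2.png

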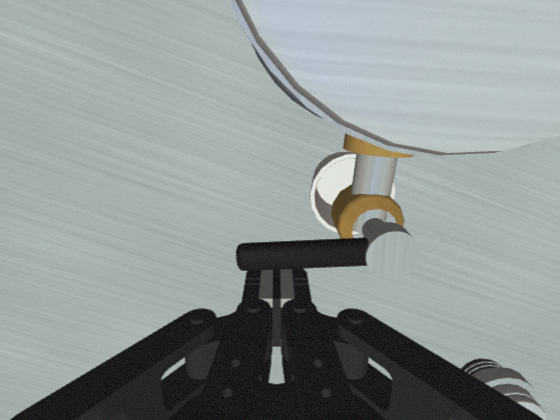

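The lever runs from (240,255) to the pivot at (388,245), nearly crosswise with the pads behind it. I'll push on in small steps.

Request:
move_arm(deltas=[[[0.002,0,0,0,1],[0.004,0,0,0,1],[0.006,0,0,0,1],[0.006,0,0,0,1]]])

```text
clock: 3.0
position: [0.5408, -0.0269, 0.1126]
ee_rot: [-0.001, 0.986, 0.169, -0.001]
contact_force: [-2.6, 1.0, 0.1]
width: -0.0
gripper_force: 1.2
```

Request:
move_arm(deltas=[[[0.002,0,0,0,1],[0.004,0,0,0,1],[0.006,0,0,0,1],[0.006,0,0,0,1]]])

```text
clock: 3.4
position: [0.5432, -0.026, 0.1124]
ee_rot: [-0.0, 0.985, 0.17, -0.003]
contact_force: [-8.1, -0.6, 2.7]
width: 0.0002
gripper_force: 4.1
```

Request:
move_arm(deltas=[[[0.002,0,0,0,1],[0.004,0,0,0,1],[0.004,0,0,0,1],[0.004,0,0,0,1]]])

```text
clock: 3.8
position: [0.5434, -0.0259, 0.1123]
ee_rot: [0.0, 0.985, 0.17, -0.006]
contact_force: [-14.1, -4.7, 7.2]
width: 0.0002
gripper_force: 7.0
```

Run:
```python
from h import *
s=manip.get_state(); print(s['position'],s['contact_force'])
im=manip.get_image("wrist"); cv2.imwrite("pics/w3.png",im[...,::-1])
```

```text
[ 0.5434 -0.0259  0.1123] [-14.1168  -4.7041   7.1709]
```

View pics/w3.png

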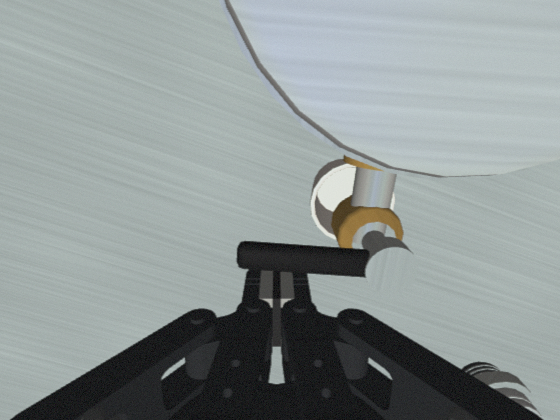

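The lever is on its stop: 15 N with no motion, and it points at 105° in the world frame as expected. Next I'll retreat and go above the lid set.

Request:
move_arm(deltas=[[[-0.025,0,0,0,1],[-0.025,0,-0.05,0,1],[-0.025,0,-0.1,0,1],[-0.025,0,-0.1,0,1]]])

```text
clock: 4.25
position: [0.5357, -0.0326, 0.1991]
ee_rot: [0.003, 0.986, 0.169, 0.008]
contact_force: [0.2, -0.0, 0.2]
width: -0.0001
gripper_force: 0.0
```

Run:
```python
from h import *
s=manip.get_state(); print(s['position'],s['contact_force'],totool(s,(.441,-.264,.17)))
```

```text
[ 0.5357 -0.0326  0.1991] [ 0.2133 -0.0049  0.2259] [-0.2087  0.2328  0.0355]
```

Request:
move_arm(deltas=[[[-0.208,0.232,0.03,0,-1],[-0.208,0.232,0.03,0,-1],[-0.208,0.232,0.03,0,-1],[-0.208,0.232,0.03,0,-1],[-0.208,0.232,0.03,0,-1],[-0.208,0.232,0.03,0,-1],[-0.208,0.232,0.03,0,-1],[-0.208,0.232,0.03,0,-1]]])

```text
clock: 5.05
position: [0.4361, -0.2614, 0.1689]
ee_rot: [0.0, 0.985, 0.17, 0.0]
contact_force: [-0.4, -0.2, -0.2]
width: 0.0852
gripper_force: 0.0
```

Run:
```python
from h import *
s=manip.get_state(); print(s['position'],s['ee_rot'],s['qd'].max(),s['width'])
im=manip.get_image("wrist"); cv2.imwrite("pics/w4.png",cv2.resize(im[150:420,130:430][...,::-1],None,fx=2,fy=2,interpolation=cv2.INTER_CUBIC))
```

```text
[ 0.4361 -0.2614  0.1689] [0.0001 0.9855 0.1697 0.0005] 0.023105846307043747 0.0851504898413663
```

View pics/w4.png

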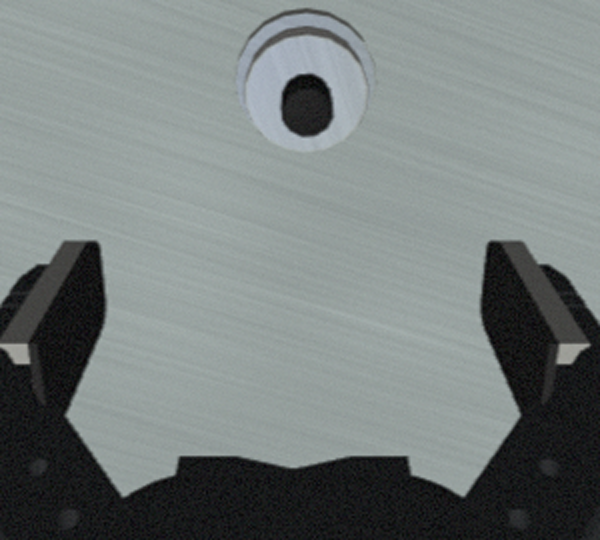

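The wrist crop shows the cap disc centred at image pixel (283.2,195) and the knob top at about (283,206).

Run:
```python
from h import *
s=manip.get_state()
print(plane("wrist",283.2,195,.052,s),plane("wrist",283,206,.074,s))
for X in [(.4415,-.2655,.015)]: print(s['position'],totool(s,X))
```

```text
[ 0.4441 -0.2638  0.052 ] [ 0.4423 -0.2639  0.074 ]
[ 0.4363 -0.261   0.1689] [0.0041 0.0075 0.1924]
```

Request:
move_arm(deltas=[[[0.0055,0.006,0.06,0,-1],[0.0055,0.006,0.12,0,-1],[0.0055,0.006,0.16,0,-1],[0.0055,0.006,0.18,0,-1],[0.0055,0.006,0.192,0,-1],[0.0055,0.006,0.192,0,-1],[0.0055,0.006,0.192,0,-1]]])

```text
clock: 5.8
position: [0.4423, -0.2649, 0.0161]
ee_rot: [0.001, 0.985, 0.17, 0.001]
contact_force: [-0.5, -0.4, 0.3]
width: 0.0855
gripper_force: 0.0
```

Request:
move_arm(deltas=[[[0,0,0,0,-0.2],[0,0,0,0,0.1],[0,0,0,0,0.4],[0,0,0,0,0.7],[0,0,0,0,1],[0,0,0,0,1],[0,0,0,0,1]]], squeeze=40)

```text
clock: 6.5
position: [0.4419, -0.2653, 0.0168]
ee_rot: [0.001, 0.986, 0.169, 0.001]
contact_force: [0.7, 1.3, 5.0]
width: 0.0588
gripper_force: 41.9
```

Run:
```python
from h import *
s=manip.get_state(); print(s['position'],s['ee_rot'],s['contact_force'],s['moment'],s['width'],s['gripper_force'])
```

```text
[ 0.4419 -0.2653  0.0168] [0.0008 0.9856 0.1694 0.001 ] [0.6621 1.3203 4.9661] [ 0.2119 -0.0079  0.0217] 0.05875252672372215 41.91621780395508
```

Request:
move_arm(deltas=[[[0,0,-0.005,0,1],[0,0,-0.015,0,1],[0,0,-0.04,0,1],[0,0,-0.08,0,1],[0,0,-0.12,0,1],[0,0,-0.17,0,1],[0,0,-0.22,0,1],[0,0,-0.26,0,1],[0,0,-0.285,0,1],[0,0,-0.29,0,1],[0,0,-0.29,0,1]]])

```text
clock: 7.6
position: [0.441, -0.2649, 0.2477]
ee_rot: [0.0, 0.986, 0.17, 0.0]
contact_force: [0.3, -0.3, -2.7]
width: 0.0585
gripper_force: 43.8
```

Run:
```python
from h import *
s=manip.get_state(); print(s['position'],s['contact_force'],s['moment'],s['width'],s['gripper_force'])
n=np.array([.686,-.036]); a=np.array([.9425,.334])
print(totool(s,tuple(n-.10*a)+(.249,)))
```

```text
[ 0.441  -0.2649  0.2477] [ 0.2967 -0.2688 -2.7004] [0.0268 0.0211 0.0433] 0.05853900345070384 43.793233036994934
[ 0.2593 -0.1673 -0.0017]
```

Request:
move_arm(deltas=[[[0.01,-0.006,0,0,1],[0.03,-0.019,0,0,1],[0.06,-0.039,0,0,1],[0.09,-0.058,0,0,1],[0.12,-0.077,0,0,1],[0.15,-0.097,0,0,1],[0.18,-0.116,0,0,1],[0.21,-0.136,0,0,1],[0.235,-0.152,0,0,1],[0.25,-0.161,0,0,1],[0.259,-0.167,0,0,1],[0.259,-0.167,0,0,1]]])

```text
clock: 8.8
position: [0.5919, -0.0691, 0.2463]
ee_rot: [-0.0, 0.985, 0.17, -0.001]
contact_force: [-0.3, -0.4, -2.9]
width: 0.0587
gripper_force: 43.8
```

Request:
move_arm(deltas=[[[0,0,0,0,1],[0,0,0,0,1]]])

```text
clock: 9.0
position: [0.5912, -0.0706, 0.2473]
ee_rot: [0.0, 0.986, 0.169, -0.0]
contact_force: [0.6, -0.1, -2.7]
width: 0.0585
gripper_force: 43.8
```

Run:
```python
from h import *
s=manip.get_state(); print(s['position'],s['ee_rot'],s['width'],abs(s['qd']).max())
im=manip.get_image("wrist"); cv2.imwrite("pics/w5.png",cv2.resize(im[0:330,90:470][...,::-1],None,fx=1.8,fy=1.8,interpolation=cv2.INTER_CUBIC))
cv2.imwrite("pics/w5full.png",im[...,::-1])
```

```text
[ 0.5912 -0.0706  0.2473] [ 0.0002  0.9856  0.169  -0.0003] 0.058528308391124044 0.00436971369396146
```

View pics/w5.png

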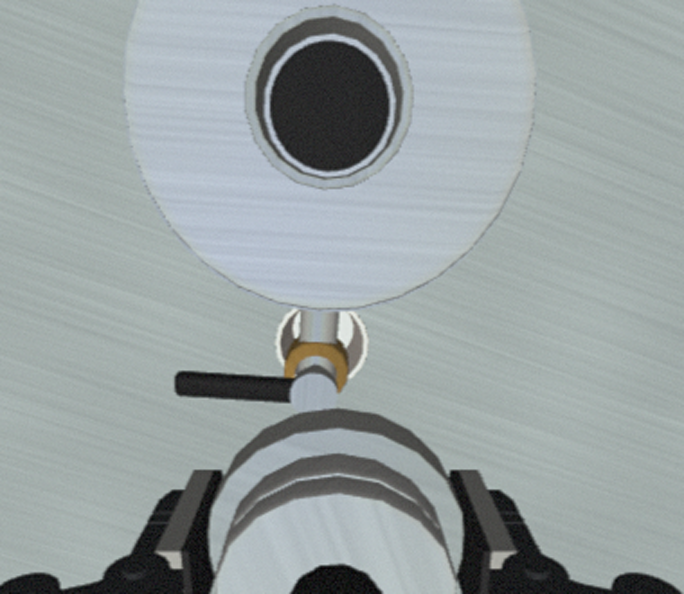

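The wrist view shows the neck's outer rim ellipse centred near image pixel (272.5,53.6). The lid set is held level with its rim front at rows 227 to 239, col 277, and the lever is crosswise.

Run:
```python
from h import *
from scipy.optimize import least_squares
s=manip.get_state(); p=manip.camera_params("wrist");T=p['tool_from_camera']
q=s['ee_rot'];R=Ro.from_quat([q[1],q[2],q[3],q[0]]).as_matrix()
th=np.linspace(0,2*np.pi,721)
def proj(X,tool=False):
    Y=X if tool else (X-s['position'])@R
    c=(Y-T[:3,3])@T[:3,:3]; return c[:,0]/c[:,2]*p['fx']+p['cx'],c[:,1]/c[:,2]*p['fy']+p['cy']
def ext(x,r,z):
    u,v=proj(np.c_[x[0]+r*np.cos(th),x[1]+r*np.sin(th),0*th+z]); return np.array([u.min(),u.max(),v.min(),v.max()])
ob=lambda L,R_,t,b:np.array([90+L/1.8,90+R_/1.8,t/1.8,b/1.8])
f=least_squares(lambda x:ext(x,.027,.175)-ob(244,413,5,188),[.685,-.035]); print("neck outer",f.x,f.fun)
# tank edge sides + bottom
f=least_squares(lambda x:(ext(x,.075,.15)-ob(124,535,0,309))[[0,1,3]],[.685,-.035]); print("tank",f.x,f.fun)
# strainer in tool coordinates
for z,v in[(-.0052,408),(-.0172,430)]:
    d=T[:3,:3]@np.array([(90+336/1.8-p['cx'])/p['fx'],(v/1.8-p['cy'])/p['fy'],1]); o=T[:3,3]; X=o+d*(z-o[2])/d[2]; print("front",X, "centre x",X[0]-.03)
im=cv2.imread("pics/w5full.png",0).astype(int); print(im[218:290,277])
```

```text
neck outer [ 0.6878 -0.034 ] [-0.1943  0.1944 -0.6225  0.7658]
tank [ 0.6887 -0.0338] [-3.0755  3.0757  0.8094]
front [ 0.0296 -0.0001 -0.0052] centre x -0.0003515123491184824
front [ 0.0295 -0.0001 -0.0172] centre x -0.0005268494716942768
[151 169 168 170 165 162 166 166 141  82  68  77  75  76  78  78  73  79
  78 100 156 174 172 171 171 169 172 168 167 171 168 168 168 155  88  81
  83  83  84  85  84  87  89  99 124 187 128  82  83  86  83  86  88  86
  95 111 156 184 184 184 182 183 182 183 182 182 181 182 181 181 182 184]
```

Run:
```python
from h import *
s=manip.get_state(); print(totool(s,(.688,-.0348,.2473)))
```

```text
[ 0.1289 -0.0019  0.0001]
```

Request:
move_arm(deltas=[[[0.01,0,0,0,1],[0.03,-0.001,0,0,1],[0.06,-0.001,0,0,1],[0.09,-0.002,0,0,1],[0.11,-0.002,0,0,1],[0.125,-0.002,0,0,1],[0.129,-0.002,0,0,1],[0.129,-0.002,0.02,0,1],[0.129,-0.002,0.04,0,1],[0.129,-0.002,0.05,0,1],[0.129,-0.002,0.05,0,1],[0.129,-0.002,0.05,0,1]]])

```text
clock: 10.25
position: [0.6886, -0.034, 0.2079]
ee_rot: [0.0, 0.986, 0.169, 0.0]
contact_force: [-0.7, -0.1, -2.0]
width: 0.0584
gripper_force: 43.8
```

Run:
```python
from h import *
s=manip.get_state(); print(s['position'],s['contact_force'],s['moment'],totool(s,(.688,-.0348,.1925)))
cv2.imwrite("pics/s2.png",cv2.resize(manip.get_image("side")[120:270,240:440][...,::-1],None,fx=4,fy=4,interpolation=cv2.INTER_CUBIC))
```

```text
[ 0.6886 -0.034   0.2079] [-0.6861 -0.1172 -2.0041] [ 0.0208 -0.0184 -0.0116] [-0.0011  0.0006  0.0193]
```

View pics/s2.png

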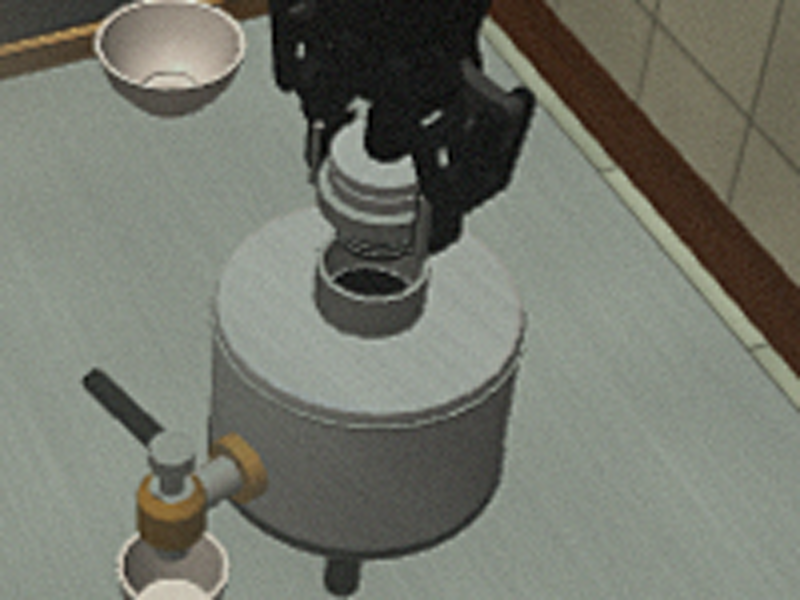

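The side view shows the lid set held level over the neck: neck edges at crop cols 317 and 430, rim left edge at 317, basket left edge at 337. That hints at a small offset to the right, so I'll check it numerically.

```bash
python3 - <<'E'
from h import *
p=manip.camera_params("side"); th=np.linspace(0,2*np.pi,721)
def ext(x,y,z,r):
    c=np.c_[x+r*np.cos(th),y+r*np.sin(th),0*th+z]@p['R'].T+p['t']; u=c[:,0]/c[:,2]*p['fx']+p['cx']; v=c[:,1]/c[:,2]*p['fy']+p['cy']; return u.min(),u.max(),v.min(),v.max()
print("neck .6878,-.0345",ext(.6878,-.0345,.175,.027))
x,y,_=manip.get_state()['position']
print("rim",ext(x,y,.219,.03),"basket low",ext(x,y,.199,.021),"basket",ext(x,y,.21,.021),"cap",ext(x,y,.24,.025))
E
python3 - <<'E'
import cv2,numpy as np
# edge columns in the crop
im=cv2.cvtColor(cv2.imread("pics/s2.png"),cv2.COLOR_BGR2GRAY)
for r in (204,222,236,244): print(r,im[r,300:345:3],im[r,400:440:3])
E
```

```text
neck .6878,-.0345 (np.float64(318.6706274492207), np.float64(347.3537270591427), np.float64(175.55821157309705), np.float64(195.10546979034345))
rim (np.float64(318.80982264121513), np.float64(351.72409907408627), np.float64(156.60619497108178), np.float64(178.24936773186116)) basket low (np.float64(323.06015456398035), np.float64(345.75371724723504), np.float64(167.88290689628417), np.float64(183.05042082755307)) basket (np.float64(323.4291202177558), np.float64(346.3103640979197), np.float64(163.43072652915242), np.float64(178.58769855507103)) cap (np.float64(322.242245257192), np.float64(350.1118247424362), np.float64(149.5219225597984), np.float64(167.51834939657283))
204 [140 142 141 139 144 125  86  55  54  73 102 140 157 152 135] [82 71 65 65 66 47 32 67 78 65 43 29 25 29]
222 [158 160 162 160 160 159 160 165 172 145  95  68  69  77  73] [132 127 117 100  57  40  60  68  66  56  43  27  21  24]
236 [161 160 158 161 159 158 160 161 166 163 150 139  91  65  76] [66 68 69 62 44 52 76 70 62 49 36 32 27 24]
244 [161 161 161 159 159 162 162 156 148 125  90  58  46  50  54] [58 61 60 42 42 59 74 69 63 42 21 22 21 18]
```

Perspective explains the apparent offset; the alignment is within about 0.6 mm, so I'll start the insertion.

Request:
move_arm(deltas=[[[-0.001,0,0.008,0,1],[-0.001,0,0.015,0,1],[-0.001,0,0.02,0,1],[-0.001,0,0.025,0,1],[-0.001,0,0.025,0,1]]])

```text
clock: 10.8
position: [0.6873, -0.034, 0.1863]
ee_rot: [-0.0, 0.986, 0.17, -0.001]
contact_force: [-0.0, -0.3, -2.8]
width: 0.0586
gripper_force: 43.8
```

No contact force. Continuing down.

Request:
move_arm(deltas=[[[0,0,0.004,0,1],[0,0,0.008,0,1],[0,0,0.012,0,1],[0,0,0.016,0,1],[0,0,0.016,0,1]]])

```text
clock: 11.3
position: [0.6874, -0.034, 0.1738]
ee_rot: [-0.0, 0.986, 0.17, -0.001]
contact_force: [-1.0, -0.7, -2.2]
width: 0.0588
gripper_force: 43.8
```

Request:
move_arm(deltas=[[[0,0,0.0015,0,1],[0,0,0.003,0,1],[0,0,0.003,0,1]]])

```text
clock: 11.6
position: [0.6878, -0.0341, 0.172]
ee_rot: [0.0, 0.986, 0.17, -0.0]
contact_force: [0.4, 0.7, -2.0]
width: 0.0589
gripper_force: 43.8
```

Request:
move_arm(deltas=[[[0,0,0.001,0,1],[0,0,0.002,0,1],[0,0,0.003,0,1],[0,0,0.003,0,1]]])

```text
clock: 12.0
position: [0.6878, -0.0341, 0.1699]
ee_rot: [0.0, 0.986, 0.17, 0.0]
contact_force: [1.0, -0.2, -1.3]
width: 0.0588
gripper_force: 43.9
```

Request:
move_arm(deltas=[[[0,0,0.001,0,1],[0,0,0.002,0,1],[0,0,0.003,0,1],[0,0,0.003,0,1]]])

```text
clock: 12.4
position: [0.6879, -0.0341, 0.1698]
ee_rot: [0.0, 0.986, 0.17, 0.001]
contact_force: [-3.7, 0.6, 8.2]
width: 0.0582
gripper_force: 44.8
```

Seated: the force rises to 8 N and the TCP stops at the predicted height. I'll relax the preload, then open slowly.

Request:
move_arm(deltas=[[[0,0,0,0,1],[0,0,-0.001,0,1],[0,0,-0.002,0,1],[0,0,-0.002,0,1]]])

```text
clock: 12.8
position: [0.6879, -0.0341, 0.1698]
ee_rot: [0.0, 0.986, 0.17, 0.0]
contact_force: [-2.9, 0.2, 6.1]
width: 0.0586
gripper_force: 44.4
```

Request:
move_arm(deltas=[[[0,0,0,0,0.2],[0,0,0,0,-0.3],[0,0,0,0,-0.5],[0,0,0,0,-0.7],[0,0,0,0,-1],[0,0,0,0,-1]]])

```text
clock: 13.4
position: [0.6879, -0.0341, 0.1684]
ee_rot: [-0.0, 0.986, 0.17, -0.0]
contact_force: [0.1, 0.3, 0.4]
width: 0.0851
gripper_force: 0.0
```

Run:
```python
from h import *
s=manip.get_state(); print(s['position'],s['contact_force'],s['width'])
cv2.imwrite("pics/s3.png",cv2.resize(manip.get_image("side")[100:250,240:440][...,::-1],None,fx=4,fy=4,interpolation=cv2.INTER_CUBIC))
```

```text
[ 0.6879 -0.0341  0.1684] [0.0763 0.2501 0.4209] 0.08512363910043318
```

Request:
move_arm(deltas=[[[0,0,-0.015,0,-1],[0,0,-0.03,0,-1],[0,0,-0.045,0,-1],[0,0,-0.059,0,-1],[0,0,-0.059,0,-1],[0,0,-0.059,0,-1]]])

```text
clock: 14.05
position: [0.6879, -0.0341, 0.2167]
ee_rot: [0.0, 0.986, 0.17, 0.0]
contact_force: [0.3, 0.1, -0.3]
width: 0.0857
gripper_force: 0.0
```

Request:
move_arm(deltas=[[[0,0,0,0,-0.4],[0,0,0,0,0],[0,0,0,0,0.3],[0,0,0,0,0.4],[0,0,0,0,0.5],[0,0,0,0,0.6],[0,0,0,0,0.8],[0,0,0,0,1],[0,0,0,0,1],[0,0,0,0,1]]], squeeze=30)

```text
clock: 15.05
position: [0.6878, -0.034, 0.216]
ee_rot: [-0.0, 0.986, 0.17, 0.0]
contact_force: [0.2, -0.0, 0.1]
width: 0.0189
gripper_force: 29.4
```

Knob gripped (18.9 mm opening, no side force). I'll lift straight up 105 mm, slowly at first.

Request:
move_arm(deltas=[[[0,0,-0.004,0,1],[0,0,-0.009,0,1],[0,0,-0.015,0,1],[0,0,-0.025,0,1],[0,0,-0.04,0,1],[0,0,-0.06,0,1],[0,0,-0.085,0,1],[0,0,-0.11,0,1],[0,0,-0.125,0,1],[0,0,-0.131,0,1],[0,0,-0.131,0,1],[0,0,-0.131,0,1]]])

```text
clock: 16.25
position: [0.6874, -0.034, 0.3199]
ee_rot: [-0.0, 0.986, 0.17, -0.001]
contact_force: [0.3, 0.0, -1.6]
width: 0.0184
gripper_force: 29.4
```

Run:
```python
from h import *
s=manip.get_state(); print(s['position'],s['contact_force'],s['width'],s['gripper_force'])
im=manip.get_image("side"); cv2.imwrite("pics/s4.png",im[...,::-1])
p=manip.camera_params("side"); th=np.linspace(0,2*np.pi,721)
def ext(x,y,z,r):
    c=np.c_[x+r*np.cos(th),y+r*np.sin(th),0*th+z]@p['R'].T+p['t']; u=c[:,0]/c[:,2]*p['fx']+p['cx']; v=c[:,1]/c[:,2]*p['fy']+p['cy']; return np.array([u.min(),u.max(),v.min(),v.max()])
for n,z,r in[("rim top",.187,.03),("rim bot",.175,.03),("boss top",.195,.014)]: print(n,ext(.6880,-.0341,z,r))
x,y,_=s['position'];z=s['position'][2]; print("cap bottom if held",ext(x,y,z+.0,.025), "knobz",z)
g=cv2.cvtColor(im,cv2.COLOR_RGB2GRAY)
print("col333 rows130-205",g[130:205,333]); print("row188",g[188,312:356]);print("row181",g[181,312:356])
print("row 140..",[ (r,g[r,310:360:2]) for r in (140,150,156)])
```

```text
[ 0.6874 -0.034   0.3199] [ 0.3497  0.0028 -1.5762] 0.01842011091254538 29.352786540985107
rim top [317.4307 349.5749 169.6688 191.3675]
rim bot [317.0876 348.9491 174.3603 196.0677]
boss top [326.2685 341.3556 172.0998 182.2186]
cap bottom if held [324.309  354.0161 113.4303 131.1808] knobz 0.3199491854508755
col333 rows130-205 [156 151 150 155 162 165  94  77  79 118  91  81  73  76 133 145 141 135
 141 139 135 139 138 138 142 136 135 141 140 139 135 140 137 136 135 141
 137 135 136 140 145 149 133 142 140 137 135 137 140 138 139 140 100  61
  66  96 149 144 134 140 138 122  65  68  64  63  68  72  65  73  71  65
  67  65 102]
row188 [155 157 155 160 157 160 146  60  69  67  72 104 136 143 145 138 143 145
 142 143 142 134 140 140 138 140 134 139 133 139 135 144 138 131  59  45
  83 168 159 155 156 152 154 155]
row181 [153 156 161 160 156 150 131 148 146 141 136 141 138 153 134  59  68  93
 127 135 137 140 145 135 135 138 130  75  50  93 146 138 139 140 135 136
 135 138 158 158 152 152 154 151]
row 140.. [(140, array([140, 145, 146, 144, 145, 146, 140, 148,  88,  78,  81,  81, 111,
       139, 124, 127, 133, 110,  67,  62,  79, 139, 135, 130, 134],
      dtype=uint8)), (150, array([138, 142, 140, 137, 142, 144, 140, 141, 137, 139, 140, 140, 139,
       136, 140, 138, 144, 136, 138, 136, 132, 137, 131, 135, 138],
      dtype=uint8)), (156, array([128, 138, 141, 137, 140, 137, 136, 137, 135, 139, 141, 137, 141,
       139, 135, 135, 138, 141, 146, 141, 140, 136, 141, 144, 138],
      dtype=uint8))]
```

```bash
python3 -c "
from rig import manip
print(manip.sign_off())"
```

```text
the job is handed in; nothing more can be done
None
```

I closed the tap to its stop, seated the strainer in the neck and lifted off the cap, which the gripper still holds about 10 cm above the strainer; the job is handed in at about 16 s, but sign-off returned no verdict.

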